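# Snap a sample cassette into the bench reader

## Task

Load the cassette with the green tab upright into the dock of the blue bench reader, and press it down just until the spring catches snap over it and hold it down. How deep the catches sit cannot be known beforehand, so feel for the snap and stop there: pushing on after the snap breaks the delicate contact board underneath. Leave the other things on the bench alone.

Things in the scene. Friction and masses are not known exactly. Their poses are not given: they have to be found in the camera images.
- green_cassette: sample cassette: white block 64 mm long (own x), 40 wide (own y), 26 high; on its top centre an upright green tab 30 (x) by 12 (y) rising 40 mm, so 66 mm high in all; 0.1 kg. On each long side a rib 28 mm long stands out 3 mm, 8 mm above the underside. Origin: underside centre, z up. This is the one to load.
- green_cassette_tab (a point): centre of the top face of the green tab (30 by 12 mm), 66 mm above the cassette's underside; axes as the cassette's: the tab is long in x and is gripped across y, or pressed from above.
- orange_cassette: sample cassette: white block 64 mm long (own x), 40 wide (own y), 26 high; on its top centre an upright orange tab 30 (x) by 12 (y) rising 40 mm, so 66 mm high in all; 0.1 kg. On each long side a rib 28 mm long stands out 3 mm, 8 mm above the underside. Origin: underside centre, z up. Leave it alone.
- reader: blue bench reader, fixed, 200 mm (own x) by 260 mm (own y), top face 80 mm above the bench; origin at the centre of its underside. A black display stands 4 mm proud on the +y part of the top, the dock is the open pocket in the -y part.
- dock_mouth (a point): centre of the dock's mouth, level with the reader's top, 80 mm above the bench; axes as the reader's. The pocket takes the cassette with its long side along x, either way round: 67 by 43 mm between grey guide walls (1.5 mm play each side), with 45 degree lead-in slopes that begin 8 mm farther out and end 8 mm below the mouth.
- rest (a point): where the cassette's underside centre lies when set loosely in the dock on the raised sprung tray: 20 mm below the mouth (tab top then 46 mm above the mouth). A cassette that is not caught springs back up to here. Caught, its tab top is still more than 16 mm above the reader's top.
- catch_zone (a point): mean place of the two white sprung rollers (catches) beside the long sides; their real height differs, +-8.5 mm, unmeasured. From its rest the cassette must go 9 to 26 mm down: rollers resist over the last 7 mm: the push rises to a peak of 11 to 16 N, fades over some 3 mm, then drops to nothing as it jumps 1 to 3 mm down onto the board; only then is it caught.
- tray (a joint): how far the sprung tray under the cassette is pushed down, in m: 0 up (empty or cassette not caught), 0.010 to 0.029 with the cassette caught, grows downwards. Spring: 2.5 N, and 0.06 N more per mm.
- board (a joint): how far the contact board under the dock is pushed down, in m, 0 at rest. The caught cassette lies on it. It is more delicate than the catches are stiff: if you push on after the snap, it yields at a few N, 1 mm per 3 N; more than 0.0015 (about 6 N of push after the snap) breaks it.
- flask: conical glass flask, 76 mm wide, 126 mm high, origin at the centre of its underside. Bystander.
- tube_rack: blue rack of capped tubes, 100 by 60 mm, 97 mm high, origin at the centre of its underside. Bystander.
Things that resemble listed ones, but are neither listed nor needed, are in the scene too. What is shaped like the green_cassette but pink, red or yellow is not meant.

How it is judged:
By the outcome, as a careful person would: the job done as asked, in the order asked, and still so for the second after the job is handed in, with the robot touching nothing.
It also fails if it takes over 69 s, if anything falls off the work surface, if the arm or the gripper's body presses on something with over 40 N, if the wrist force passes 120 N, or if a joint passes its speed limit or range.

## Robot

A 7-joint arm with a two-finger parallel gripper is mounted at the origin on the work surface. World frame = base frame: x ahead of the robot, y to its left, z up, the work surface at z = 0. Lengths are in mm, angles in rad, forces in N, time in s.
With the tool pointing down it reaches from about 400 to 875 mm from the base axis. Payload 4.4 kg.
Tool frame: the origin (TCP) lies midway between the tips of the shut fingers; the grasp point (between the pads) lies grasp_offset behind it (grasp_offset is the distance from the TCP to the grasp point, in mm); z points along the fingers, y is the line along which they close (so a half turn about z gives the same grasp; the last joint's range is limited). The gripper opens to 85 mm and grips with 20 to 120 N. Pads are 22 mm wide; open, the fingers measure 114 mm over their backs; the gripper's body (76 mm by 85 mm) begins 54 mm behind the grasp point. The pads swing forward as they close: fully open they stand 13 mm farther back than shut.
Start: joints at [-1.253, 0.628, 0.038, 1.517, -0.027, 0.996, -0.02], TCP at [243.368, 602.735, 231.313] pointing down, gripper open.
Joint ranges: [-3.06, 3.06], [-0.37, 2.12], [-1.25, 1.32], [0.18, 2.47], [-1.1, 4.24], [0.23, 1.98], [-2.94, 2.94]. Speed limits (rad/s): [2.57, 2.57, 3.14, 3.14, 3.14, 3.14, 3.14].

## Interface

Orientations are given as [roll, pitch, yaw] about the fixed x, y, z axes, in that order (R = Rz(yaw) Ry(pitch) Rx(roll)).
In Python, from cell import * gives the robot as it stands. The module is installed in compiled form; this text tells all that it offers.
- The arm moves only by the shell command python3 -m jog 'ROWS'. ROWS is a JSON object of lists of equal length, an entry for each row: "angular": the turn, a rotation vector about the tool's x, y, z in degrees, a list of three; "travel": the shift along the tool's x, y, z in cm, a list of three; "fingers": the closure, from 0 (fully open) to 1 (shut). In form: {"angular": [[rx, ry, rz], ...], "travel": [[tx, ty, tz], ...], "fingers": [fingers, ...]}. A call has 1 to 5 rows; each row is the pose to reach, as a shift and turn from the pose commanded when the call began, along the tool's axes at that moment; what a row does not reach only later rows make up. A row lasts 1/8 s, in which the tool goes at most 62.5 mm and 10.7 degrees, less where a joint would pass 70% of its speed; a pose out of reach is approached as far as the arm can. A call with a gripper value outside its range is refused whole. The fingers move at their own pace and stop on an object; the grip force is fixed at half the most. Time passes only in rows, so rows that repeat a pose let the fingers close. It gives the time, the measured TCP pose, the force and the opening at its end, in the units of the state.
- read_state(): the state, without advancing time (a new reading comes with each control period).
- get_image(name): name is "side" or "top" or "wrist"; returns the picture (400x640x3 uint8, red, green, blue); there is no depth.
- camera_model(name): a dict with "mtx" (3x3 intrinsics, pixels), "T" (4x4, takes a point from camera to world coordinates). Camera axes: x right, y down, z forward; pixel columns grow to the right and rows downward; lengths in mm; the calibration is good to about 2 mm. A picture is of the moment at which its call begins: read the wrist's pose just before it. camera_model takes no time and is no camera call; for the wrist camera it gives the pose at the moment of the call.
- finish_job(): hands the job in, once; it reports no verdict.
The state is a dict: "clock": time; "qpos": joint angles; "qd": joint speeds; "tau": joint torques, N m; "eef_pos": TCP position; "tool_rot": TCP orientation; "force": force on the tool from outside, world axes, zero at the start; "torque": the same for the moment, N m; "width": finger opening in mm.
Only numpy, scipy, OpenCV 4.12 (cv2) and the standard library are available. Lean on these libraries where they do the work, as an engineer would, in place of code of your own. Each camera call takes 0.05 s, during which the arm holds its last target. There are 200 camera calls.

## Working session

There is one attempt and no reset: what is moved stays moved. The work goes in short steps, Python scripts to look and compute and a shell command to move; the robot and the scene stay as the last step left them, time stands still between calls to the robot, and variables do not carry over. Pictures are saved under pics/ and viewed, on a budget of 10 in all, crops included, one or two more only if the job needs it, and the job is handed in when it is done.

```bash
mkdir -p pics
cat > h.py <<'E'
from cell import *
import numpy as np, cv2
from scipy.spatial.transform import Rotation as Ro
def snap(n,f):
    m=camera_model(n); im=get_image(n); cv2.imwrite('pics/'+f,im[:,:,::-1]); return im,m
def ray(m,u,v,z):
    K=np.array(m['mtx']);T=np.array(m['T']);d=T[:3,:3]@np.linalg.inv(K)@np.array([u,v,1.]);o=T[:3,3]
    return o+d*(z-o[2])/d[2]
def proj(m,p):
    K=np.array(m['mtx']);T=np.array(m['T']);q=K@(T[:3,:3].T@(np.array(p,float)-T[:3,3]));return q[:2]/q[2]
E
python3 - <<'E'
from h import *
np.set_printoptions(precision=3,suppress=True)
s=read_state();print(s)
a,m=snap('top','top0.png');print(m)
b,m2=snap('side','side0.png');print(m2)
E
```

```text
{'clock': 0.0, 'qpos': array([-1.253,  0.629,  0.038,  1.518, -0.027,  0.996, -0.02 ]), 'qd': array([-0.001,  0.   , -0.001, -0.   , -0.001, -0.001,  0.001]), 'tau': array([  0.   , -56.34 ,   1.227, -19.345,   0.011,   0.01 ,   0.   ]), 'eef_pos': array([243.108, 602.15 , 230.386]), 'tool_rot': array([-3.14 , -0.   ,  2.758]), 'force': array([ 0.128,  0.312, -0.358]), 'torque': array([0.018, 0.047, 0.045]), 'width': 85.10981755778373}
{'mtx': array([[425.509,   0.   , 320.032],
       [  0.   , 425.509, 199.245],
       [  0.   ,   0.   ,   1.   ]]), 'T': array([[  -0.029,   -0.989,    0.142,  486.906],
       [  -1.   ,    0.03 ,    0.003, -113.674],
       [  -0.007,   -0.142,   -0.99 ,  968.565],
       [   0.   ,    0.   ,    0.   ,    1.   ]])}
{'mtx': array([[501.619,   0.   , 330.244],
       [  0.   , 501.619, 199.622],
       [  0.   ,   0.   ,   1.   ]]), 'T': array([[  -1.   ,   -0.008,    0.023,  578.824],
       [  -0.021,    0.756,   -0.655,  753.945],
       [  -0.013,   -0.655,   -0.756, 1059.997],
       [   0.   ,    0.   ,    0.   ,    1.   ]])}
```

View pics/top0.png

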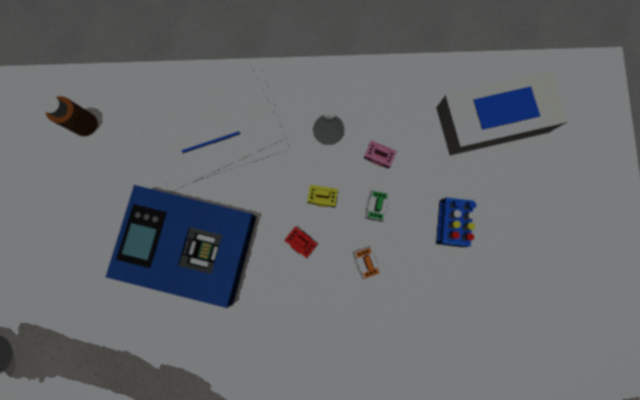

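View pics/side0.png

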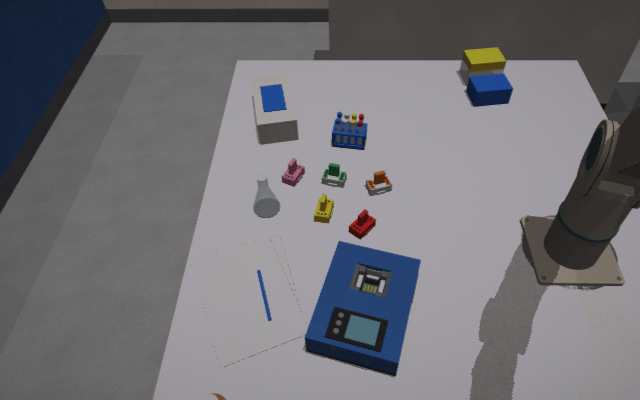

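Top view: candidates are green (377,206), orange (367,262), red (301,241), yellow (322,196) and pink (380,154). The white block with the green tab at (377,206) (side view (334,175)) is the one. The reader is at (182,246), with its dock at (205,250) and display at (142,237).

Run:
```python
from h import *
np.set_printoptions(precision=1,suppress=True)
a=cv2.imread('pics/top0.png');m=camera_model('top');b=cv2.imread('pics/side0.png');ms=camera_model('side')
h=cv2.cvtColor(a,cv2.COLOR_BGR2HSV);hs=cv2.cvtColor(b,cv2.COLOR_BGR2HSV)
g=cv2.inRange(h,(45,100,40),(85,255,255));ys,xs=np.nonzero(g);k=(abs(xs-377)<25)&(abs(ys-206)<25)
print('green top px',xs[k].mean(),ys[k].mean(),k.sum(),xs[k].min(),xs[k].max(),ys[k].min(),ys[k].max(),ray(m,xs[k].mean(),ys[k].mean(),50))
g=cv2.inRange(hs,(45,100,40),(85,255,255));ys,xs=np.nonzero(g);k=(abs(xs-334)<25)&(abs(ys-175)<25)
print('side',xs[k].mean(),ys[k].mean(),ray(ms,xs[k].mean(),ys[k].mean(),50))
# white block of green cassette with tab (top view)
def reader(h,m,c):
    bl=cv2.inRange(h,(105,150,60),(125,255,255));cs,_=cv2.findContours(bl,0,2)
    c0=max(cs,key=cv2.contourArea);r=cv2.approxPolyDP(c0,8,True)[:,0];print('poly',r.tolist())
    for p in r: print(ray(m,*p,80)[:2])
reader(h,m,0);reader(hs,ms,0)
for p in [(205,250),(142,237)]: print('dock/display',ray(m,*p,80))
c=cv2.resize(a[140:280,110:410],None,fx=2.66,fy=2.66,interpolation=2);c=cv2.convertScaleAbs(c,alpha=1.4)
cv2.imwrite('pics/crop.png',c)
```

```text
green top px 377.75757575757575 204.64141414141415 198 368 386 192 218 [ 602.7 -235.8   50. ]
side 333.53370786516854 171.19662921348313 [ 602.8 -226.6   50. ]
poly [[135, 186], [107, 276], [226, 306], [250, 214]]
[654.4 281.6]
[467.4 333.5]
[400.   87.4]
[587.2  37.3]
poly [[339, 242], [305, 337], [397, 362], [419, 260]]
[585.   39.7]
[653.8 285.4]
[465.3 336.5]
[397.8  89.3]
dock/display [514.8 131.3  80. ]
dock/display [545.7 263.5  80. ]
```

View pics/crop.png

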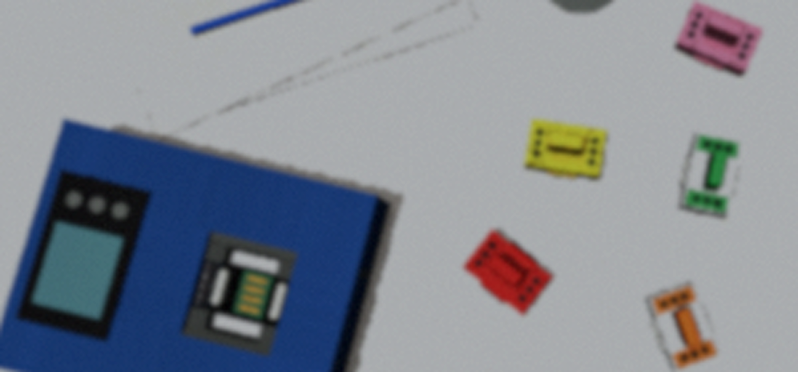

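The crop confirms the green tab on a white block at (712,175), with its long axis about -12° in world yaw. The dock sits at crop (240,292), and the reader's yaw is about -15° from both views. I set out towards the cassette.

```bash
cat >> h.py <<'E'
def go(p,yaw_deg):
    s=read_state();R=Ro.from_euler('xyz',s['tool_rot']);T=Ro.from_euler('xyz',[180,0,yaw_deg],degrees=True)
    print('clk %.2f'%s['clock'],'pos',np.round(s['eef_pos'],1),'rpy',np.round(np.degrees(s['tool_rot']),2),'F',np.round(s['force'],2),'w %.1f'%s['width'])
    print('travel cm',np.round(R.inv().apply(np.array(p)-s['eef_pos'])/10,2),'angular',np.round((R.inv()*T).as_rotvec(degrees=True),1))
E
python3 -c "
from h import *
go([602,-231,230],168)"
python3 -m jog '{"angular":[[0,0,-10],[0,0,-10],[0,0,-10],[0,0,-10],[0,0,-10]],"travel":[[-64.6,-63.8,0],[-64.6,-63.8,0],[-64.6,-63.8,0],[-64.6,-63.8,0],[-64.6,-63.8,0]],"fingers":[0,0,0,0,0]}'
python3 -c "
from h import *
go([602,-231,230],168)"
```

```text
clk 0.10 pos [243.1 602.2 230.5] rpy [-179.9    -0.    158.01] F [-0.33 -0.32  0.69] w 85.5
travel cm [-64.48 -63.82   0.16] angular [ -0.1  -0.  -10. ]
clock: 0.72
eef_pos: [367.8, 313.9, 231.2]
tool_rot: [-3.141, 0.0, 2.932]
force: [1.5, 0.6, -0.3]
width: 85.4
clk 0.72 pos [367.8 313.9 231.2] rpy [-1.7999e+02  1.0000e-02  1.6802e+02] F [ 1.47  0.58 -0.25] w 85.4
travel cm [-34.22 -48.44   0.13] angular [-0.  0.  0.]
```

```bash
python3 -m jog '{"angular":[[0,0,0],[0,0,0],[0,0,0],[0,0,0],[0,0,0]],"travel":[[-34,-48.4,0],[-34,-48.4,0],[-34,-48.4,0],[-34,-48.4,0],[-34,-48.4,0]],"fingers":[0,0,0,0,0]}'
python3 -c "
from h import *
go([602,-231,230],168)"
```

```text
clock: 1.35
eef_pos: [490.3, 26.6, 231.2]
tool_rot: [3.141, -0.0, 2.932]
force: [0.7, 0.2, 0.1]
width: 85.3
clk 1.35 pos [490.3  26.6 231.2] rpy [179.99  -0.   168.02] F [0.67 0.2  0.05] w 85.3
travel cm [-16.27 -22.88   0.12] angular [ 0. -0.  0.]
```

```bash
python3 -m jog '{"angular":[[0,0,0],[0,0,0],[0,0,0],[0,0,0],[0,0,0]],"travel":[[-16.3,-22.9,0],[-16.3,-22.9,0],[-16.3,-22.9,0],[-16.3,-22.9,0],[-16.3,-22.9,0]],"fingers":[0,0,0,0,0]}'
python3 - <<'E'
from h import *
np.set_printoptions(precision=3,suppress=True)
go([602,-231,230],168)
a,m=snap('wrist','w1.png');print(m)
g=cv2.inRange(cv2.cvtColor(a,cv2.COLOR_RGB2HSV),(45,100,40),(85,255,255));ys,xs=np.nonzero(g);print(xs.mean(),ys.mean(),len(xs))
E
```

```text
clock: 1.98
eef_pos: [601.7, -234.1, 230.6]
tool_rot: [-3.14, -0.0, 2.928]
force: [-0.7, 0.9, -0.0]
width: 85.3
clk 1.98 pos [ 601.7 -234.1  230.6] rpy [-179.89   -0.02  167.76] F [-0.72  0.93 -0.02] w 85.3
travel cm [0.03 0.31 0.06] angular [-0.1 -0.  -0.2]
{'mtx': array([[349.043,   0.   , 323.534],
       [  0.   , 349.043, 200.833],
       [  0.   ,   0.   ,   1.   ]]), 'T': array([[   0.211,    0.943,    0.258,  536.567],
       [   0.978,   -0.203,   -0.057, -220.46 ],
       [  -0.001,    0.264,   -0.964,  373.589],
       [   0.   ,    0.   ,    0.   ,    1.   ]])}
319.2829581993569 177.0257234726688 933
```

View pics/w1.png

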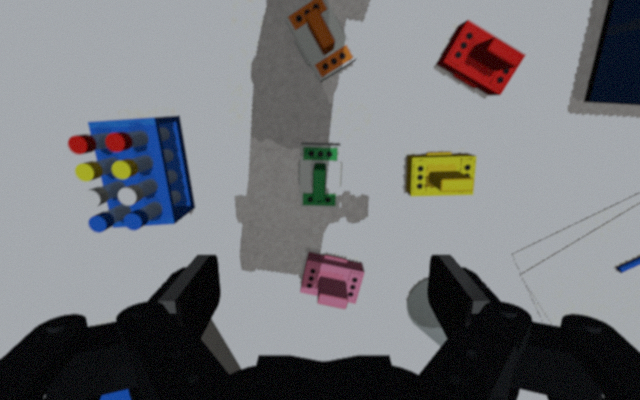

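The wrist view shows the green cassette at (320,175), its long axis along the image column. Yellow (440,174) and pink (332,278) are clear of the finger lane. Next I refine the centre and yaw from the green end plates.

Run:
```python
from h import *
np.set_printoptions(precision=1,suppress=True)
m=camera_model('wrist');a=cv2.imread('pics/w1.png')
g=cv2.inRange(cv2.cvtColor(a,cv2.COLOR_BGR2HSV),(45,100,40),(85,255,255))
ys,xs=np.nonzero(g)
for y in range(142,212,2): 
    r=xs[ys==y]; print(y,(r.min(),r.max()) if len(r) else '',end=' ')
t=g.copy();t[:, :]=0
e=[]
for lo,hi in((140,161),(193,210)):
    k=(ys>=lo)&(ys<hi)
    c=(xs[k].min()+xs[k].max())/2,(ys[k].min()+ys[k].max())/2; p=ray(m,*c,26);e.append(p);print(c,p)
d=e[0]-e[1];print('len',np.linalg.norm(d),'yaw',np.degrees(np.arctan2(d[1],d[0])),'centre',(e[0]+e[1])/2)
```

```text
142  144  146  148 (np.int64(304), np.int64(335)) 150 (np.int64(304), np.int64(336)) 152 (np.int64(304), np.int64(336)) 154 (np.int64(304), np.int64(336)) 156 (np.int64(304), np.int64(336)) 158 (np.int64(304), np.int64(336)) 160  162  164 (np.int64(316), np.int64(322)) 166  168 (np.int64(316), np.int64(324)) 170 (np.int64(314), np.int64(324)) 172 (np.int64(314), np.int64(324)) 174 (np.int64(313), np.int64(324)) 176 (np.int64(314), np.int64(324)) 178 (np.int64(314), np.int64(324)) 180 (np.int64(314), np.int64(324)) 182 (np.int64(314), np.int64(324)) 184 (np.int64(313), np.int64(324)) 186 (np.int64(313), np.int64(324)) 188 (np.int64(313), np.int64(324)) 190 (np.int64(313), np.int64(324)) 192 (np.int64(313), np.int64(324)) 194 (np.int64(304), np.int64(327)) 196 (np.int64(304), np.int64(334)) 198 (np.int64(303), np.int64(334)) 200 (np.int64(304), np.int64(334)) 202 (np.int64(304), np.int64(334)) 204 (np.int64(304), np.int64(333)) 206  208  210  (np.float64(320.0), np.float64(153.5)) [ 582.1 -238.4   26. ]
(np.float64(318.5), np.float64(198.5)) [ 627.1 -250.    26. ]
len 46.402812136725835 yaw 165.61133434071849 centre [ 604.6 -244.2   26. ]
```

Run:
```python
from h import *
np.set_printoptions(precision=2,suppress=True)
m=dict(mtx=np.array([[349.043,0,323.534],[0,349.043,200.833],[0,0,1]]),T=np.array([[.211,.943,.258,536.567],[.978,-.203,-.057,-220.46],[-.001,.264,-.964,373.589],[0,0,0,1]]))
m2=camera_model('wrist');print(m2['T'])
e=[ray(m,320,153.5,26),ray(m,318.5,198.7,26)];d=e[1]-e[0];print(e,np.degrees(np.arctan2(d[1],d[0])),sum(e)/2)
a=get_image('wrist');m=camera_model('wrist')
g=cv2.inRange(cv2.cvtColor(a,cv2.COLOR_RGB2HSV),(45,100,40),(85,255,255));ys,xs=np.nonzero(g)
n,l,st,ce=cv2.connectedComponentsWithStats(g)
e=[]
for i in range(1,n):
    if st[i][4]>100: print(st[i],ce[i])
ym=(ys.min()+ys.max())/2
for k in (ys<ys.min()+9, ys>ys.max()-9):
    c=(xs[k].min()+xs[k].max())/2,(ys[k].min()+ys[k].max())/2;e.append(ray(m,*c,26))
d=e[1]-e[0];print(e,np.degrees(np.arctan2(d[1],d[0])),sum(e)/2)
go(list((sum(e)/2)[:2])+[230],166.5)
```

```text
[[   0.21    0.94    0.26  537.19]
 [   0.98   -0.2    -0.06 -223.53]
 [  -0.      0.27   -0.96  373.32]
 [   0.      0.      0.      1.  ]]
[array([ 581.06, -234.15,   26.  ]), array([ 626.27, -245.61,   26.  ])] -14.225397302752913 [ 603.67 -239.88   26.  ]
[309 145  33  12 333] [324.93 150.63]
[308 166  32  37 610] [323.65 187.87]
[array([ 577.61, -229.14,   26.  ]), array([ 626.41, -241.27,   26.  ])] -13.96597267932611 [ 602.01 -235.21   26.  ]
clk 2.08 pos [ 601.5 -234.7  230.3] rpy [-179.83    0.    167.66] F [ 0.18 -0.06 -0.08] w 85.2
travel cm [-0.06 -0.04  0.03] angular [-0.2  0.   1.2]
```

```bash
python3 -m jog '{"angular":[[0,0,1.5],[0,0,1.5],[0,0,1.5],[0,0,1.5],[0,0,1.5]],"travel":[[0,0,4],[0,0,8],[0,0,8],[0,0,8],[0,0,8]],"fingers":[0,0,0,0,0]}'
python3 - <<'E'
from h import *
import cell
np.set_printoptions(precision=2,suppress=True)
print('grasp_offset',getattr(cell,'grasp_offset',None))
s=read_state();a,m=snap('wrist','w2.png')
g=cv2.inRange(cv2.cvtColor(a,cv2.COLOR_RGB2HSV),(45,100,40),(85,255,255));ys,xs=np.nonzero(g)
for y in range(ys.min(),ys.max()+1,3):
    r=xs[ys==y]; print(y,(r.min(),r.max()) if len(r) else '',end=' ')
print(); go([602,-235.2,150],166)
E
```

```text
clock: 2.7
eef_pos: [603.0, -229.7, 153.4]
tool_rot: [-3.141, 0.003, 2.906]
force: [-0.3, -0.5, -0.0]
width: 85.5
grasp_offset 18.700000000000003
158 (np.int64(292), np.int64(332)) 161 (np.int64(292), np.int64(333)) 164 (np.int64(292), np.int64(334)) 167 (np.int64(292), np.int64(333)) 170 (np.int64(292), np.int64(333)) 173  176  179 (np.int64(319), np.int64(319)) 182 (np.int64(319), np.int64(319)) 185 (np.int64(311), np.int64(319)) 188 (np.int64(304), np.int64(319)) 191 (np.int64(304), np.int64(319)) 194 (np.int64(304), np.int64(319)) 197 (np.int64(304), np.int64(319)) 200 (np.int64(304), np.int64(319)) 203 (np.int64(304), np.int64(319)) 206 (np.int64(304), np.int64(319)) 209 (np.int64(304), np.int64(319)) 212 (np.int64(304), np.int64(319)) 215 (np.int64(303), np.int64(319)) 218 (np.int64(293), np.int64(333)) 221 (np.int64(293), np.int64(332)) 224 (np.int64(293), np.int64(333)) 227 (np.int64(293), np.int64(332)) 
clk 2.75 pos [ 602.9 -229.7  153.2] rpy [-179.99    0.18  166.52] F [0.74 0.82 0.96] w 85.8
travel cm [-0.04 -0.56  0.32] angular [-0.   0.2  0.5]
```

View pics/w2.png

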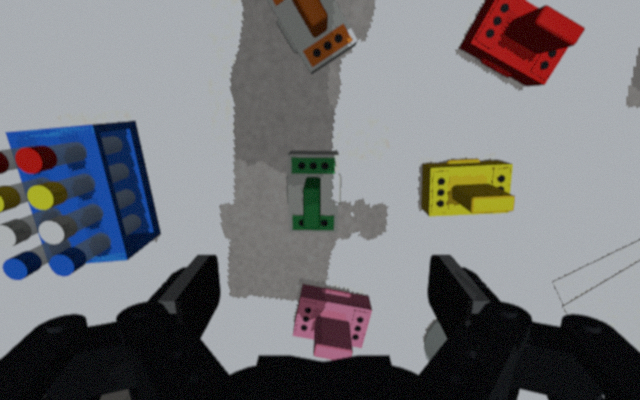

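The cassette is at (313,193), parallel to the image column, so its yaw equals the tool's (166.5°). The tab's lower top end is near (312,215). It lies left of the finger midline (324).

Run:
```python
from h import *
np.set_printoptions(precision=2,suppress=True)
m=camera_model('wrist')
p=[ray(m,312.7,164.5,26),ray(m,312.9,223.3,26)];print(p,sum(p)/2,ray(m,311.5,200,66))
c=sum(p)/2
R=Ro.from_euler('xyz',read_state()['tool_rot']);print('toolframe of block centre / tab',R.inv().apply(c-read_state()['eef_pos']),R.inv().apply(ray(m,311.5,203,66)-read_state()['eef_pos']))
for dx in(-15,15):print('tab end expected px',proj(m,c+R.apply([dx,0,-40])))
go([c[0],c[1],150],166.5)
```

```text
[array([ 579.87, -233.45,   26.  ]), array([ 626.96, -244.92,   26.  ])] [ 603.42 -239.19   26.  ] [ 597.16 -237.35   66.  ]
toolframe of block centre / tab [ -2.36  -9.08 127.21] [ 1.9  -8.78 87.2 ]
tab end expected px [311.29 229.5 ]
tab end expected px [310.93 187.71]
clk 2.75 pos [ 602.9 -229.7  153.2] rpy [-179.99    0.18  166.52] F [0.74 0.82 0.96] w 85.8
travel cm [-0.27 -0.91  0.32] angular [-0.   0.2  0. ]
```

```bash
python3 -m jog '{"angular":[[0,0,0],[0,0,0],[0,0,0],[0,0,0],[0,0,0]],"travel":[[-0.1,-0.9,2],[-0.1,-0.9,6],[-0.1,-0.9,6],[-0.1,-0.9,6],[-0.1,-0.9,6]],"fingers":[0,0,0,0,0]}'
python3 - <<'E'
from h import *
np.set_printoptions(precision=2,suppress=True)
a,m=snap('wrist','w3.png');s=read_state()
g=cv2.inRange(cv2.cvtColor(a,cv2.COLOR_RGB2HSV),(45,100,40),(85,255,255));ys,xs=np.nonzero(g)
for y in range(ys.min(),ys.max()+1,4):
    r=xs[ys==y]; print(y,(r.min(),r.max()) if len(r) else '',end=' ')
R=Ro.from_euler('xyz',s['tool_rot']);print(s['eef_pos'],np.degrees(s['tool_rot']))
k=slice(None)
n,l,st,ce=cv2.connectedComponentsWithStats(g)
for i in range(1,n):
    if st[i][4]>100: print(st[i],R.inv().apply(ray(m,st[i][0]+(st[i][2]-1)/2,st[i][1]+(st[i][3]-1)/2,26)-s['eef_pos']))
E
```

```text
clock: 3.38
eef_pos: [601.6, -238.9, 92.7]
tool_rot: [-3.141, 0.003, 2.906]
force: [0.9, -0.9, 0.1]
width: 85.6
171 (np.int64(299), np.int64(351)) 175 (np.int64(299), np.int64(352)) 179 (np.int64(299), np.int64(352)) 183 (np.int64(298), np.int64(352)) 187 (np.int64(298), np.int64(352)) 191  195  199  203 (np.int64(316), np.int64(328)) 207 (np.int64(317), np.int64(328)) 211 (np.int64(326), np.int64(335)) 215 (np.int64(315), np.int64(335)) 219 (np.int64(315), np.int64(335)) 223 (np.int64(315), np.int64(335)) 227 (np.int64(315), np.int64(335)) 231 (np.int64(315), np.int64(335)) 235 (np.int64(315), np.int64(335)) 239 (np.int64(315), np.int64(335)) 243 (np.int64(300), np.int64(339)) 247 (np.int64(299), np.int64(350)) 251 (np.int64(299), np.int64(350)) 255 (np.int64(300), np.int64(349)) 259 (np.int64(299), np.int64(349)) 263 (np.int64(316), np.int64(334)) [ 601.63 -238.82   92.71] [-179.98    0.15  166.51]
[298 171  55  20 873] [21.92  0.23 66.66]
[ 299  212   52   54 1536] [-16.1   -0.01  66.75]
```

```bash
python3 -m jog '{"angular":[[0,0,0],[0,0,0],[0,0,0],[0,0,0],[0,0,0]],"travel":[[0,0,3],[0,0,5.9],[0,0,5.9],[0,0,5.9],[0,0,5.9]],"fingers":[0,0,0,0,0.3]}'
python3 -m jog '{"angular":[[0,0,0],[0,0,0],[0,0,0],[0,0,0],[0,0,0]],"travel":[[0,0,0],[0,0,0],[0,0,0],[0,0,0],[0,0,0]],"fingers":[1,1,1,1,1]}'
python3 -m jog '{"angular":[[0,0,0],[0,0,0],[0,0,0]],"travel":[[0,0,0],[0,0,0],[0,0,0]],"fingers":[1,1,1]}'
```

```text
clock: 4.05
eef_pos: [601.8, -238.9, 34.0]
tool_rot: [-3.141, 0.003, 2.906]
force: [-0.3, -0.0, 0.6]
width: 69.8
clock: 4.68
eef_pos: [600.7, -238.4, 32.5]
tool_rot: [3.142, 0.0, 2.906]
force: [-1.4, 0.8, 1.3]
width: 11.2
clock: 5.05
eef_pos: [600.7, -238.4, 32.5]
tool_rot: [3.142, 0.0, 2.906]
force: [-1.2, 1.2, 4.0]
width: 11.0
```

```bash
python3 -m jog '{"angular":[[0,0,0],[0,0,0],[0,0,0],[0,0,0],[0,0,0]],"travel":[[0,0,-3],[0,0,-9],[0,0,-15],[0,0,-18],[0,0,-18]],"fingers":[1,1,1,1,1]}'
python3 -c "
from h import *
go([515,30,212],165)"
```

```text
clock: 5.68
eef_pos: [602.0, -239.1, 214.7]
tool_rot: [-3.141, 0.005, 2.906]
force: [0.6, -0.0, -1.1]
width: 11.3
clk 5.67 pos [ 602.  -239.1  214.7] rpy [-179.96    0.3   166.5 ] F [ 0.63 -0.04 -1.09] w 11.3
travel cm [14.75 24.14  0.18] angular [-0.   0.3  1.5]
```

```bash
python3 -m jog '{"angular":[[0,0,1.5],[0,0,1.5],[0,0,1.5],[0,0,1.5],[0,0,1.5]],"travel":[[3,4.8,0],[6,9.6,0],[9,14.5,0],[12,19.3,0],[14.7,24.1,0]],"fingers":[1,1,1,1,1]}'
python3 -m jog '{"angular":[[0,0,0],[0,0,0],[0,0,0],[0,0,0]],"travel":[[0,0,0],[0,0,0],[0,0,0],[0,0,0]],"fingers":[1,1,1,1]}'
python3 - <<'E'
from h import *
np.set_printoptions(precision=4,suppress=True)
go([515,130,212],165)
a,m=snap('wrist','w4.png');np.save('w4T.npy',m['T']);print(camera_model('wrist')['T'][:3,3]-m['T'][:3,3])
E
```

```text
clock: 6.3
eef_pos: [511.8, 31.8, 210.4]
tool_rot: [-3.14, -0.003, 2.88]
force: [0.4, 0.3, -0.8]
width: 10.9
clock: 6.8
eef_pos: [514.0, 28.8, 212.0]
tool_rot: [-3.141, -0.0, 2.878]
force: [0.7, 0.2, -1.6]
width: 11.0
clk 6.80 pos [514.   28.8 212. ] rpy [-179.97   -0.02  164.87] F [ 0.73  0.23 -1.59] w 11.0
travel cm [ 2.55  9.8  -0.01] angular [-0.  -0.  -0.1]
[-0.023   0.2039  0.0995]
```

View pics/w4.png

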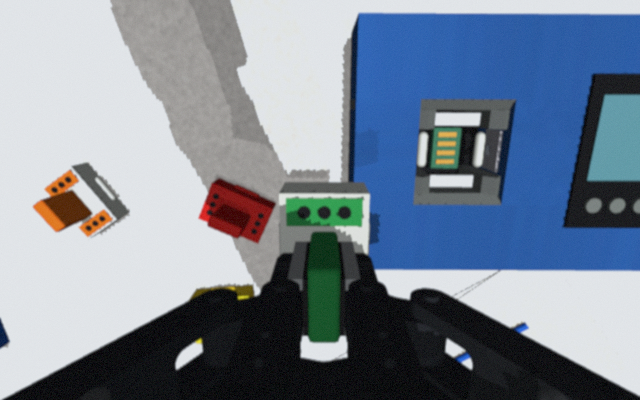

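The wrist view shows the dock's mouth outlined at about (415–515, 100–203), and the reader's edges are parallel to the image axes. The held cassette hangs straight, with its front plate at (324,211). I measure the dock outline and the cassette's offset in the hand.

Run:
```python
from h import *
np.set_printoptions(precision=2,suppress=True)
m=camera_model('wrist');m['T']=np.load('w4T.npy');s=read_state()
a=cv2.imread('pics/w4.png');h=cv2.cvtColor(a,cv2.COLOR_BGR2HSV)
R=Ro.from_euler('xyz',s['tool_rot']);tf=lambda p:R.inv().apply(p-s['eef_pos'])
b=cv2.inRange(h,(105,150,60),(125,255,255))
b=cv2.morphologyEx(b,cv2.MORPH_CLOSE,np.ones((3,3)))
cs,hi=cv2.findContours(b,cv2.RETR_CCOMP,cv2.CHAIN_APPROX_NONE)
for c,q in zip(cs,hi[0]):
    if q[3]>=0 and cv2.contourArea(c)>3000:
        w=np.array([ray(m,*p,80)[:2] for p in c[:,0]],np.float32);x,y=c[:,0].min(0);X,Y=c[:,0].max(0)
        print('hole',(x,y,X,Y),cv2.minAreaRect(w),cv2.approxPolyDP(c,4,True)[:,0].tolist())
# reader edges: left edge (-y side) & top/bottom edges
L=[];Tp=[];B=[]
for y in range(30,250,4):
    r=np.nonzero(b[y,300:])[0];L.append(ray(m,300+r[0]-.5,y,80)[:2])
for x in range(400,560,4):
    r=np.nonzero(b[:290,x])[0];Tp.append(ray(m,x,r[0]-.5,80)[:2]);B.append(ray(m,x,r[-1]+.5,80)[:2])
for n,l in(('left',L),('top',Tp),('bot',B)):
    v=cv2.fitLine(np.array(l,np.float32),cv2.DIST_HUBER,0,.01,.01).ravel();print(n,v,np.degrees(np.arctan2(v[1],v[0])))
g=cv2.inRange(h,(45,100,40),(85,255,255));n,l,st,ce=cv2.connectedComponentsWithStats(g)
for i in range(1,n):
    if st[i][4]>100:
        x,y,w,hh=st[i][:4];z=s['eef_pos'][2]-6.5
        print('green',st[i],[tf(ray(m,*p,z)) for p in((x-.5,y-.5),(x+w-.5,y-.5),(x-.5,y+hh-.5))])
```

```text
hole (np.int32(412), np.int32(98), np.int32(516), np.int32(206)) ((513.8536376953125, 140.9197235107422), (73.66210174560547, 85.2815933227539), 74.60585021972656) [[421, 98], [516, 99], [500, 206], [412, 204]]
left [  0.99  -0.14 485.49  65.95] -7.8065166
top [  0.26   0.97 418.15 168.26] 74.93371
bot [  0.26   0.97 618.51 150.17] 74.931786
green [429 127  34  43 574] [array([57.86, 43.13,  6.5 ]), array([57.87, 57.39,  6.49]), array([39.62, 44.6 ,  6.49])]
green [ 286  198   76   28 1705] [array([ 27.03, -17.68,   6.51]), array([27.05, 15.95,  6.5 ]), array([ 13.93, -18.05,   6.51])]
green [ 307  233   34  108 3340] [array([10.57, -8.59,  6.51]), array([10.58,  6.88,  6.5 ]), array([-46.65,  -9.28,   6.49])]
```

Run:
```python
import cv2
a=cv2.imread('pics/w4.png');c=cv2.resize(a[85:220,395:535],None,fx=4,fy=4,interpolation=2);cv2.imwrite('pics/c4.png',c)
from h import *
np.set_printoptions(precision=1,suppress=True)
m=camera_model('wrist');m['T']=np.load('w4T.npy')
y=np.radians(-15.07);n=np.array([[np.cos(y),np.sin(y)],[-np.sin(y),np.cos(y)]])
for q in((421,98),(516,99),(500,206),(412,204)):print(q,n@ray(m,*q,80)[:2])
```

```text
(421, 98) [417.1 234.5]
(516, 99) [417.8 306.4]
(500, 206) [502.1 305.6]
(412, 204) [500.4 233.3]
```

View pics/c4.png

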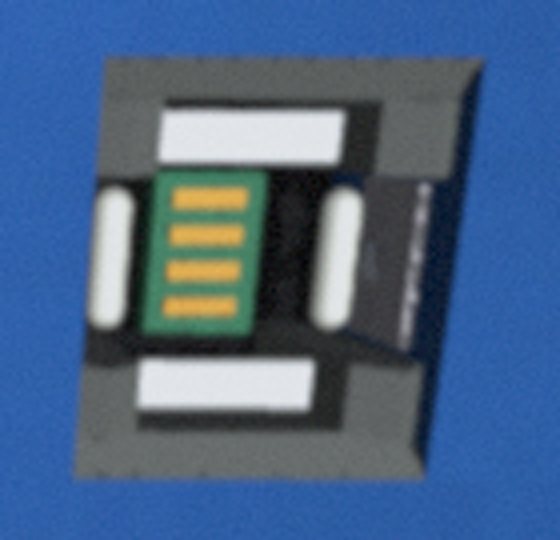

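Run:
```python
from h import *
np.set_printoptions(precision=1,suppress=True)
m=camera_model('wrist');m['T']=np.load('w4T.npy');s=read_state()
y=np.radians(-15.07);n=np.array([[np.cos(y),np.sin(y)],[-np.sin(y),np.cos(y)]])
f=lambda u,v,z:n@ray(m,u,v,z)[:2]
print('cam',n@m['T'][:2,3])
for nm,u,v in(('trayTop',395+253/4,85+137/4),('trayBot',395+226/4,85+385/4),('trayTopL',395+160/4,119),('trayTopR',395+346/4,119),('rollL',395+110/4,85+257/4),('rollR',395+338/4,85+257/4),('floorR',395+457/4,85+140/4),('boxL',395+165/4,85+103/4),('boxR',395+380/4,85+103/4),('boardc',446.5,148.5)):
    print(nm,*[f(u,v,z) for z in(80,72,60,45,35)])
# top camera: hole
a=cv2.imread('pics/top0.png');mt=camera_model('top');h=cv2.cvtColor(a,cv2.COLOR_BGR2HSV)
for nm,mm in(('top',mt),('side',camera_model('side'))):
    h=cv2.cvtColor(cv2.imread(f'pics/{nm}0.png'),cv2.COLOR_BGR2HSV)
    b=cv2.inRange(h,(105,150,60),(125,255,255));cs,hi=cv2.findContours(b,cv2.RETR_CCOMP,cv2.CHAIN_APPROX_NONE)
    for c,q in zip(cs,hi[0]):
        if q[3]>=0 and cv2.contourArea(c)>300:
            w=np.array([n@ray(mm,*p,80)[:2] for p in c[:,0]]);print(nm,c[:,0].mean(0),np.percentile(w,[3,97],axis=0),w.min(0),w.max(0))
```

```text
cam [422.4 160.8]
trayTop [432.8 264.3] [433.1 267.3] [433.5 271.8] [434.1 277.4] [434.5 281.2]
trayBot [481.4 263.8] [483.1 266.8] [485.6 271.3] [488.9 276.9] [491.  280.6]
trayTopL [432.6 246.4] [432.9 248.9] [433.3 252.6] [433.9 257.3] [434.2 260.4]
trayTopR [432.6 282.1] [432.9 285.6] [433.3 290.9] [433.9 297.5] [434.2 301.9]
rollL [455.7 238.5] [456.7 240.8] [458.1 244.2] [459.9 248.4] [461.2 251.3]
rollR [455.7 283.3] [456.7 286.8] [458.1 292.2] [459.9 298.9] [461.2 303.3]
floorR [433.3 303.5] [433.6 307.6] [434.1 313.9] [434.7 321.6] [435.1 326.8]
boxL [426.4 246.8] [426.6 249.3] [426.7 253.1] [427.  257.8] [427.1 260.9]
boxR [426.4 287.8] [426.6 291.5] [426.7 297.1] [427. 304.] [427.1 308.6]
boardc [455.1 257.3] [456.1 260.1] [457.5 264.3] [459.3 269.6] [460.5 273.1]
top [199.5 249.9] [[417.2 233.4]
 [504.6 310.2]] [416.8 232.7] [504.9 310.6]
top [141.1 235.7] [[398.7 358.7]
 [523.9 439.3]] [398.5 358.3] [524.6 439.6]
side [356.8 328.8] [[396.8 357.5]
 [520.6 436.1]] [396.5 357.3] [521.1 436.4]
side [370.3 279.9] [[414.1 234.2]
 [502.9 310.3]] [413.1 233.8] [503.4 310.8]
```

```bash
python3 -c "
from h import *
go([512.5,143.7,212],164.93)"
python3 -m jog '{"angular":[[0,0,0],[0,0,0],[0,0,0],[0,0,0],[0,0,0]],"travel":[[1,3.5,0],[2,7.5,0],[3.1,11.2,0],[3.1,11.2,3],[3.1,11.2,7]],"fingers":[1,1,1,1,1]}'
python3 -c "
from h import *
go([512.5,143.7,125],164.93)"
```

```text
clk 6.85 pos [514.   29.  212.1] rpy [-1.7998e+02 -1.0000e-02  1.6489e+02] F [ 0.42  0.88 -0.79] w 11.3
travel cm [ 3.14 11.03  0.  ] angular [-0. -0. -0.]
clock: 7.48
eef_pos: [514.2, 147.0, 142.4]
tool_rot: [3.14, 0.003, 2.88]
force: [-0.1, 0.2, -0.1]
width: 11.3
clk 7.47 pos [514.2 147.  142.4] rpy [1.7989e+02 1.6000e-01 1.6503e+02] F [-0.06  0.21 -0.11] w 11.3
travel cm [ 0.08 -0.36  1.73] angular [0.1 0.2 0.1]
```

```bash
python3 -m jog '{"angular":[[0,0,0],[0,0,0],[0,0,0]],"travel":[[0,-0.2,1],[0,-0.2,1.5],[0,-0.2,1.5]],"fingers":[1,1,1]}'
python3 -m jog '{"angular":[[0,0,0],[0,0,0],[0,0,0]],"travel":[[0,0,0],[0,0,0],[0,0,0]],"fingers":[1,1,1]}'
python3 - <<'E'
from h import *
go([512.5,143.7,125],164.93)
a,m=snap('wrist','w5.png');np.save('w5T.npy',m['T'])
b,ms=snap('side','side5.png')
c=cv2.resize(a[60:260,200:450],None,fx=2.4,fy=2.4,interpolation=2);d=cv2.resize(b[240:330,320:430],None,fx=4,fy=4,interpolation=2)
o=np.zeros((850,600,3),np.uint8);o[:480,:600]=c;o[485:845,:440]=d;cv2.imwrite('pics/c5.png',cv2.resize(o,None,fx=.7,fy=.7)[:,:,::-1])
E
```

```text
clock: 7.85
eef_pos: [513.2, 144.4, 128.1]
tool_rot: [3.141, 0.001, 2.879]
force: [0.1, -0.4, -1.8]
width: 11.2
clock: 8.22
eef_pos: [512.6, 144.6, 127.7]
tool_rot: [3.141, 0.001, 2.88]
force: [-0.3, 0.1, -0.7]
width: 11.3
clk 8.22 pos [512.6 144.6 127.7] rpy [1.7997e+02 3.0000e-02 1.6501e+02] F [-0.27  0.11 -0.7 ] w 11.3
travel cm [-0.01 -0.09  0.27] angular [0.  0.  0.1]
```

View pics/c5.png

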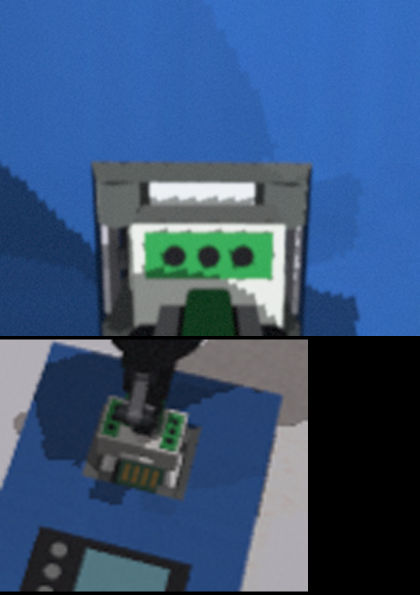

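Wrist crop: dock opening 93–312 (centre 202.5), tray pad centre 203, held block centre 207–208. The block must move about 2 mm to the left. I check fore-aft from the edge rows.

Run:
```python
from h import *
np.set_printoptions(precision=1,suppress=True)
m=camera_model('wrist');m['T']=np.load('w5T.npy');s=read_state();R=Ro.from_euler('xyz',s['tool_rot']);tz=s['eef_pos'][2]
a=cv2.imread('pics/w5.png').astype(int)
for col in(322,): print([(y,*a[y,col][::-1]) for y in range(150,206,2)])
sc=1.68
f=lambda u,v,z:R.inv().apply(ray(m,200+u/sc,60+v/sc,z)-s['eef_pos'])[:2]
print('opening front L/R',f(93,163,80),f(312,163,80))
print('tray front',f(149,182,60),f(257,182,60))
print('block top front',f(130,223,tz-6.5),f(286,223,tz-6.5),'bottom front',f(126,206,tz-32.5),f(288,206,tz-32.5))
```

```text
[(150, np.int64(48), np.int64(98), np.int64(174)), (152, np.int64(42), np.int64(96), np.int64(170)), (154, np.int64(50), np.int64(101), np.int64(176)), (156, np.int64(71), np.int64(95), np.int64(140)), (158, np.int64(90), np.int64(98), np.int64(97)), (160, np.int64(94), np.int64(95), np.int64(96)), (162, np.int64(89), np.int64(91), np.int64(94)), (164, np.int64(90), np.int64(97), np.int64(95)), (166, np.int64(89), np.int64(95), np.int64(94)), (168, np.int64(150), np.int64(154), np.int64(158)), (170, np.int64(232), np.int64(235), np.int64(239)), (172, np.int64(237), np.int64(241), np.int64(243)), (174, np.int64(237), np.int64(239), np.int64(242)), (176, np.int64(236), np.int64(240), np.int64(242)), (178, np.int64(189), np.int64(195), np.int64(197)), (180, np.int64(143), np.int64(149), np.int64(147)), (182, np.int64(113), np.int64(113), np.int64(115)), (184, np.int64(92), np.int64(96), np.int64(93)), (186, np.int64(94), np.int64(97), np.int64(97)), (188, np.int64(94), np.int64(98), np.int64(97)), (190, np.int64(92), np.int64(97), np.int64(95)), (192, np.int64(128), np.int64(130), np.int64(129)), (194, np.int64(227), np.int64(229), np.int64(225)), (196, np.int64(233), np.int64(235), np.int64(233)), (198, np.int64(144), np.int64(189), np.int64(151)), (200, np.int64(61), np.int64(174), np.int64(94)), (202, np.int64(60), np.int64(175), np.int64(94)), (204, np.int64(55), np.int64(170), np.int64(89))]
opening front L/R [ 39.  -37.8] [39.  33.5]
tray front [ 29.2 -21.7] [29.2 17.5]
block top front [ 29.1 -20.9] [29.1 20.1] bottom front [ 27.9 -25.5] [28.  24.1]
```

```bash
python3 -m jog '{"angular":[[0,0,0],[0,0,0],[0,0,0],[0,0,0],[0,0,0]],"travel":[[0,-0.17,0.4],[0,-0.17,1],[0,-0.17,1.5],[0,-0.17,1.9],[0,-0.17,1.9]],"fingers":[1,1,1,1,1]}'
python3 -m jog '{"angular":[[0,0,0],[0,0,0],[0,0,0],[0,0,0]],"travel":[[0,0,0.3],[0,0,0.6],[0,0,0.6],[0,0,0.6]],"fingers":[1,1,1,1]}'
```

```text
clock: 8.95
eef_pos: [511.7, 142.8, 107.8]
tool_rot: [-3.141, -0.001, 2.88]
force: [-0.0, -0.2, -1.5]
width: 11.3
clock: 9.45
eef_pos: [512.0, 142.8, 102.3]
tool_rot: [3.142, 0.0, 2.88]
force: [-0.1, 0.4, -0.7]
width: 11.1
```

```bash
python3 -c "
from h import *
go([512,142.7,93],165)"
```

```text
clk 9.45 pos [512.  142.8 102.3] rpy [180.     0.   165.01] F [-0.06  0.41 -0.73] w 11.1
travel cm [-0.   -0.01  0.93] angular [0. 0. 0.]
```

```bash
python3 -m jog '{"angular":[[0,0,0],[0,0,0],[0,0,0],[0,0,0],[0,0,0]],"travel":[[0,0,0.3],[0,0,0.6],[0,0,0.85],[0,0,0.85],[0,0,0.85]],"fingers":[1,1,1,1,1]}'
```

```text
clock: 10.07
eef_pos: [512.0, 142.8, 93.8]
tool_rot: [-3.142, -0.0, 2.88]
force: [0.7, -0.2, 0.1]
width: 11.2
```

```bash
python3 -m jog '{"angular":[[0,0,0],[0,0,0],[0,0,0],[0,0,0],[0,0,0]],"travel":[[0,0,0],[0,0,0],[0,0,0],[0,0,0],[0,0,-1]],"fingers":[0.5,0.5,0.5,0.5,0.5]}'
python3 -m jog '{"angular":[[0,0,0],[0,0,0],[0,0,0],[0,0,0],[0,0,0]],"travel":[[0,0,-2.5],[0,0,-6],[-0.3,0,-6],[-0.3,0,-6],[-0.3,0,-6]],"fingers":[0.5,0.5,1,1,1]}'
python3 -m jog '{"angular":[[0,0,0],[0,0,0],[0,0,0],[0,0,0]],"travel":[[0,0,0],[0,0,0],[0,0,0],[0,0,0]],"fingers":[1,1,1,1]}'
python3 - <<'E'
from h import *
go([512,142.7,130],165)
b,ms=snap('side','side6.png');a,_=snap('top','top6.png')
d=cv2.resize(b[200:340,300:460],None,fx=4,fy=4,interpolation=2);cv2.imwrite('pics/c6.png',d[:,:,::-1])
hs=cv2.cvtColor(b,cv2.COLOR_RGB2HSV);g=cv2.inRange(hs,(45,100,40),(85,255,255));n,l,st,ce=cv2.connectedComponentsWithStats(g)
print([(st[i].tolist(),ce[i].round(1).tolist()) for i in range(1,n) if st[i][4]>20])
c=np.array([514,142,0.])
for z in(60,86,126):print(z,proj(ms,c+[0,0,z]))
E
```

```text
clock: 10.7
eef_pos: [511.4, 142.7, 103.6]
tool_rot: [-3.141, -0.001, 2.88]
force: [0.4, -0.2, -0.4]
width: 42.8
clock: 11.32
eef_pos: [514.1, 141.8, 162.9]
tool_rot: [-3.141, -0.002, 2.88]
force: [-0.6, 0.8, -0.1]
width: -0.1
clock: 11.82
eef_pos: [514.8, 142.1, 163.7]
tool_rot: [-3.142, -0.0, 2.88]
force: [0.4, -0.6, 0.1]
width: -0.2
clk 11.82 pos [514.8 142.1 163.7] rpy [-1.8000e+02 -1.0000e-02  1.6501e+02] F [ 0.42 -0.59  0.07] w -0.2
travel cm [ 0.29 -0.01  3.37] angular [-0. -0.  0.]
[([357, 265, 22, 17, 224], [367.8, 273.2]), ([377, 274, 7, 13, 57], [380.1, 280.1])]
60 [369.42588824 283.47642491]
86 [369.95952556 277.40210854]
126 [370.81756266 267.63519633]
```

View pics/c6.png

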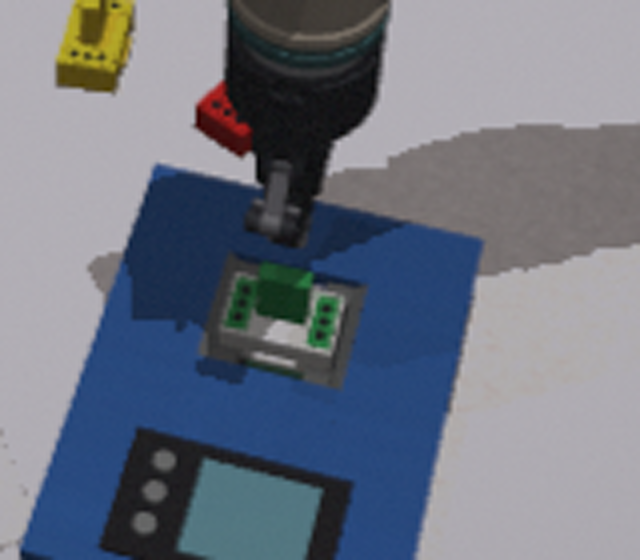

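The cassette sits level in the dock, with its tab top at about (371,268), which matches the expected (370.8,267.6) for the rest height. Now I press with shut fingers.

```bash
python3 -m jog '{"angular":[[0,0,0],[0,0,0],[0,0,0],[0,0,0],[0,0,0]],"travel":[[0,0,1.2],[0,0,2.6],[0,0,3.4],[0,0,3.4],[0,0,3.4]],"fingers":[1,1,1,1,1]}'
python3 -m jog '{"angular":[[0,0,0],[0,0,0]],"travel":[[0,0,0.2],[0,0,0.2]],"fingers":[1,1]}'
python3 -m jog '{"angular":[[0,0,0],[0,0,0]],"travel":[[0,0,0.2],[0,0,0.2]],"fingers":[1,1]}'
python3 -m jog '{"angular":[[0,0,0],[0,0,0]],"travel":[[0,0,0.2],[0,0,0.2]],"fingers":[1,1]}'
```

```text
clock: 12.55
eef_pos: [515.1, 142.1, 129.8]
tool_rot: [3.141, 0.0, 2.88]
force: [0.6, -0.1, -0.5]
width: -0.0
clock: 12.8
eef_pos: [515.0, 142.1, 127.9]
tool_rot: [3.141, 0.0, 2.88]
force: [-0.7, -0.4, 0.4]
width: -0.2
clock: 13.05
eef_pos: [515.1, 142.1, 125.9]
tool_rot: [3.141, 0.0, 2.88]
force: [0.5, 0.0, 1.0]
width: 0.3
clock: 13.3
eef_pos: [515.1, 142.1, 123.8]
tool_rot: [3.141, 0.0, 2.88]
force: [0.5, -0.6, 1.4]
width: 0.1
```

```bash
python3 -m jog '{"angular":[[0,0,0],[0,0,0]],"travel":[[0,0,0.15],[0,0,0.15]],"fingers":[1,1]}'
python3 -m jog '{"angular":[[0,0,0],[0,0,0]],"travel":[[0,0,0.15],[0,0,0.15]],"fingers":[1,1]}'
```

```text
clock: 13.55
eef_pos: [515.0, 142.1, 122.3]
tool_rot: [3.141, 0.0, 2.88]
force: [1.2, -0.0, 1.5]
width: 0.3
clock: 13.8
eef_pos: [515.0, 142.1, 120.7]
tool_rot: [3.141, 0.0, 2.88]
force: [0.5, 0.0, 1.9]
width: -0.3
```

```bash
python3 -m jog '{"angular":[[0,0,0],[0,0,0]],"travel":[[0,0,0.15],[0,0,0.15]],"fingers":[1,1]}'
python3 -m jog '{"angular":[[0,0,0],[0,0,0]],"travel":[[0,0,0.15],[0,0,0.15]],"fingers":[1,1]}'
```

```text
clock: 14.05
eef_pos: [515.0, 142.1, 119.2]
tool_rot: [3.141, 0.0, 2.88]
force: [1.0, 1.0, 2.5]
width: -0.0
clock: 14.3
eef_pos: [515.0, 142.1, 117.7]
tool_rot: [3.142, 0.0, 2.88]
force: [0.9, -0.6, 1.1]
width: -0.1
```

```bash
python3 -m jog '{"angular":[[0,0,0],[0,0,0]],"travel":[[0,0,0.15],[0,0,0.15]],"fingers":[1,1]}'
python3 -m jog '{"angular":[[0,0,0],[0,0,0]],"travel":[[0,0,0.15],[0,0,0.15]],"fingers":[1,1]}'
```

```text
clock: 14.55
eef_pos: [515.0, 142.1, 116.2]
tool_rot: [3.142, 0.0, 2.88]
force: [1.1, 0.7, 1.1]
width: -0.2
clock: 14.8
eef_pos: [515.1, 142.0, 115.5]
tool_rot: [3.141, 0.0, 2.88]
force: [-1.0, -0.7, 8.3]
width: -0.0
```

```bash
python3 -m jog '{"angular":[[0,0,0],[0,0,0]],"travel":[[0,0,0.08],[0,0,0.08]],"fingers":[1,1]}'
python3 -m jog '{"angular":[[0,0,0],[0,0,0]],"travel":[[0,0,0.08],[0,0,0.08]],"fingers":[1,1]}'
```

```text
clock: 15.05
eef_pos: [515.2, 142.1, 115.1]
tool_rot: [3.141, 0.001, 2.88]
force: [-0.7, 0.1, 11.7]
width: 0.1
clock: 15.3
eef_pos: [515.2, 142.2, 114.3]
tool_rot: [3.141, 0.001, 2.88]
force: [-1.0, 0.2, 11.8]
width: 0.1
```

```bash
python3 -m jog '{"angular":[[0,0,0],[0,0,0]],"travel":[[0,0,0.06],[0,0,0.06]],"fingers":[1,1]}'
```

```text
clock: 15.55
eef_pos: [515.2, 142.1, 113.6]
tool_rot: [3.141, 0.001, 2.88]
force: [-1.3, 0.9, 11.1]
width: -0.2
```

```bash
python3 -m jog '{"angular":[[0,0,0],[0,0,0]],"travel":[[0,0,0.06],[0,0,0.06]],"fingers":[1,1]}'
```

```text
clock: 15.8
eef_pos: [515.2, 142.1, 112.8]
tool_rot: [3.141, 0.001, 2.88]
force: [-1.2, -0.4, 8.7]
width: 0.1
```

```bash
python3 -m jog '{"angular":[[0,0,0],[0,0,0]],"travel":[[0,0,0.05],[0,0,0.05]],"fingers":[1,1]}'
```

```text
clock: 16.05
eef_pos: [515.1, 142.1, 112.1]
tool_rot: [3.141, 0.001, 2.88]
force: [0.6, 0.4, 7.8]
width: -0.1
```

```bash
python3 -m jog '{"angular":[[0,0,0],[0,0,0]],"travel":[[0,0,0.05],[0,0,0.05]],"fingers":[1,1]}'
```

```text
clock: 16.3
eef_pos: [515.1, 142.1, 111.4]
tool_rot: [3.141, 0.0, 2.88]
force: [0.2, 0.4, 5.8]
width: -0.0
```

```bash
python3 -m jog '{"angular":[[0,0,0],[0,0,0]],"travel":[[0,0,0.05],[0,0,0.05]],"fingers":[1,1]}'
```

```text
clock: 16.55
eef_pos: [515.0, 142.1, 110.7]
tool_rot: [3.141, 0.0, 2.88]
force: [0.6, -1.0, 3.9]
width: -0.2
```

```bash
python3 -m jog '{"angular":[[0,0,0],[0,0,0]],"travel":[[0,0,0.04],[0,0,0.04]],"fingers":[1,1]}'
```

```text
clock: 16.8
eef_pos: [514.8, 142.0, 109.9]
tool_rot: [-3.141, -0.0, 2.88]
force: [1.1, -0.1, 3.0]
width: 0.4
```

```bash
python3 -m jog '{"angular":[[0,0,0],[0,0,0]],"travel":[[0,0,0.04],[0,0,0.04]],"fingers":[1,1]}'
```

```text
clock: 17.05
eef_pos: [514.2, 141.9, 109.3]
tool_rot: [-3.141, -0.001, 2.88]
force: [-0.1, 0.2, 0.4]
width: 0.3
```

```bash
python3 -m jog '{"angular":[[0,0,0],[0,0,0]],"travel":[[0,0,0],[0,0,0]],"fingers":[1,1]}'
```

```text
clock: 17.3
eef_pos: [514.4, 142.0, 109.4]
tool_rot: [-3.141, -0.001, 2.88]
force: [-1.6, -0.4, -0.9]
width: 0.3
```

The force is now zero with no further motion, which is the snap. I retract and check that it stays down.

```bash
python3 -m jog '{"angular":[[0,0,0],[0,0,0],[0,0,0],[0,0,0],[0,0,0]],"travel":[[0,0,-0.5],[0,0,-2],[0,0,-5],[0,0,-10],[0,0,-13]],"fingers":[1,1,1,1,1]}'
python3 -m jog '{"angular":[[0,0,0],[0,0,0],[0,0,0],[0,0,0],[0,0,0]],"travel":[[0,-4,0],[0,-9,0],[0,-14,0],[0,-14,0],[0,-14,0]],"fingers":[1,1,1,1,1]}'
python3 - <<'E'
from h import *
go([512,142.7,130],165)
b,ms=snap('side','side7.png');o=cv2.imread('pics/side6.png')[:,:,::-1]
d=np.hstack([cv2.resize(i[230:330,320:420],None,fx=4,fy=4,interpolation=2) for i in(o,b)]);cv2.imwrite('pics/c7.png',d[:,:,::-1])
for i in(o,b):
    g=cv2.inRange(cv2.cvtColor(np.ascontiguousarray(i),cv2.COLOR_RGB2HSV),(45,100,40),(85,255,255))[230:330,320:420];ys,xs=np.nonzero(g)
    print(ys.min()+230,ys.max()+230,ys.mean()+230)
c=np.array([514,142,0.])
for z in(126,110,107):print(z,proj(ms,c+[0,0,z]))
E
```

```text
clock: 17.92
eef_pos: [515.8, 142.2, 243.2]
tool_rot: [3.139, 0.003, 2.88]
force: [1.3, 0.1, -1.0]
width: -0.1
clock: 18.55
eef_pos: [479.1, 7.4, 240.6]
tool_rot: [3.14, 0.001, 2.88]
force: [-0.6, 0.3, 0.3]
width: -0.4
clk 18.55 pos [479.1   7.4 240.6] rpy [1.7993e+02 8.0000e-02 1.6501e+02] F [-0.57  0.35  0.35] w -0.4
travel cm [ 0.34 13.91 11.08] angular [0.1 0.1 0. ]
265 293 274.7243816254417
270 290 278.67870036101084
126 [370.81756266 267.63519633]
110 [370.46877545 271.60539069]
107 [370.40421672 272.34025333]
```

View pics/c7.png

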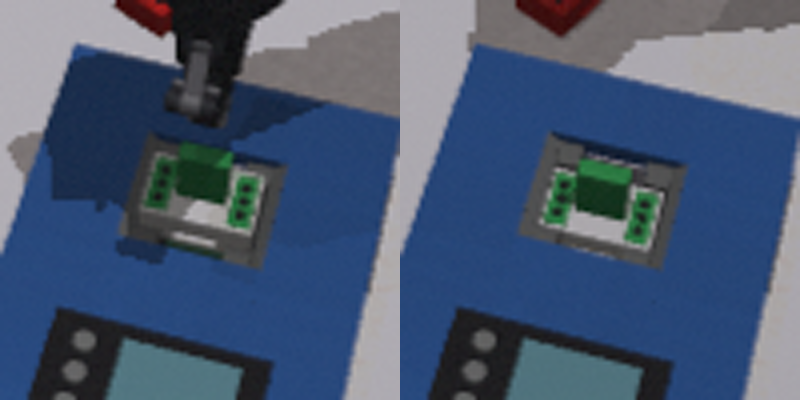

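The right half (after the press) shows the cassette lower in the dock with the hand clear. The tab's top row moved from 265 to 270 and the cassette did not spring back. I hand in.

```bash
python3 -c "
from cell import *
print(finish_job(),read_state()['clock'])"
```

```text
the job is handed in; nothing more can be done
the job is handed in; nothing more can be done
```

The green cassette is in the reader's dock, pressed to the snap and caught. I gripped it by its tab, set it upright in the dock and let go, then pressed on the tab top with shut fingers in ever finer steps.

- **The press:** The force rose to about 12 N, then faded to 3 N. It fell to about zero when the tool had gone roughly 17 mm down from the cassette's rest, and I stopped there. No push was felt after the snap; the force readings carry about 1 N of noise.
- **Last checks:** In the side view taken after the hand had moved away, the tab top stands about 5 pixel rows lower than at rest. That is roughly 16 to 20 mm down, and the cassette did not spring back up. The arm was clear of everything, and I handed in at about 18.6 s.
- **Not checked:** The tray and board positions could not be read directly, so the catch is judged from the force drop and the picture. I took no final picture of the whole bench, but no contact with the other things was felt.
- **Disagreement:** My first reading of the dock's position, by eye from the top view, was about 11 mm off from the later measurements. I used the later ones, on which the top, side and wrist views agreed within about 2 mm.

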